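Gauge two mill feed plates and sort them into their corners

ROBOT

A 6-joint arm with a two-finger parallel gripper is mounted at the origin on a cart in front of the work surface, level with it; the furniture and walls round the work are solid. World frame = base frame: x ahead of the robot, y to its left, z up, the work surface at z = 0. Lengths are in m, angles in rad, forces in N, time in s.
With the tool pointing down it reaches from about 0.325 to 0.85 m from the base axis. Payload 4.4 kg.
Tool frame: the origin (TCP) lies at the very end of the fingers, on their centre line; the grasp point (between the pads) lies 19 mm behind it (env.grasp_offset is the distance from the TCP to the grasp point, in m); z points along the fingers, y is the line along which they close (so a half turn about z gives the same grasp; the last joint's range is limited). The gripper opens to 94 mm and grips with 3 to 60 N. Pads are 16 mm wide; open, the fingers measure 119 mm over their backs; the gripper's body (75 mm by 177 mm) begins 78 mm behind the grasp point.
Start: joints at [0.993, 0.207, 1.542, -0, 1.393, -0.15], TCP at [0.239, 0.523, 0.205] pointing down, gripper open.
Joint ranges: [-2.73, 2.73], [-0.86, 2.22], [0.23, 2.46], [-1.11, 4.25], [0.08, 2.63], [-2.82, 2.82]. Speed limits (rad/s): [2.79, 2.79, 3.14, 3.14, 3.14, 3.14].

INTERFACE

Orientations are given as a rotation vector (axis times angle).
In Python, from station import telemetry, snapshot, calibration, ticket, env gives the robot as it stands. The module is installed in compiled form; this text tells all that it offers.
- The arm moves only by the tool step_arm, never from a script. Its argument "rows" is a list of rows, each a list of 7 numbers: the shift along the world's x, y, z in mm, then the turn, a rotation vector about the world's x, y, z in rad, then the closure in counts, from 0 (fully open) to 255 (shut). In form: [[x, y, z, wx, wy, wz, gripper], ...]. A call has 1 to 5 rows; each row shifts and turns the commanded pose from where the row before left it; what a row does not reach is not made up. A row lasts 1/10 s, in which the tool goes at most 50 mm and 8.59 degrees, less where a joint would pass 70% of its speed; a pose out of reach is approached as far as the arm can. A call is refused whole if a number of a shift passes 50 or a number of a turn 0.15, either way. A call with a gripper value outside its range is refused whole. The fingers move at their own pace and stop on an object; the grip force is fixed at half the most. Time passes only in rows, so rows that do not move let the fingers close. It gives the time, the measured TCP pose, the force, the opening and the grip force at its end, in the units of the state.
- telemetry.observe(): the state, without advancing time (a new reading comes with each control period).
- snapshot(name): name is "scene" or "top" or "wrist"; returns the picture (480x640x3 uint8, red, green, blue); there is no depth.
- calibration(name): a dict with "K" (3x3 intrinsics, pixels), "R" (3x3) and "t" (3): a world point X has camera coordinates R X + t; the wrist camera has in their place "tool_from_camera" (4x4, takes a point from camera to tool coordinates, whose origin is the TCP and whose axes are the flange's). Camera axes: x right, y down, z forward; pixel columns grow to the right and rows downward; lengths in m; the calibration is good to about 2 mm. A picture is of the moment at which its call begins: read the wrist's pose just before it. calibration takes no time and is no camera call.
- ticket.hand_in(): hands the job in; it is judged then, once.
The state is a dict: "t": time; "joint_pos": joint angles; "joint_vel": joint speeds; "joint_efforts": joint torques, N m; "tool_pos": TCP position; "tcp_rot": TCP orientation; "wrist_force": force on the tool from outside, world axes, zero at the start; "torque": the same for the moment, N m; "opening": finger opening in m; "gripper_force": force on a finger pad.
Only numpy, scipy, OpenCV 4.12 (cv2) and the standard library are available. Lean on these libraries where they do the work, as an engineer would, in place of code of your own. Each camera call takes 0.05 s, during which the arm holds its last target. There are 200 camera calls.

TASK

Check the two mill feed plates with the plug gauge, one plate at a time: stand the gauge upright in the bore and lower it until it goes no further. A plate whose bore lets the gauge right through to the board belongs in the corner of the board with the green tag, a plate in which it stops part way in the corner with the red tag; slide each plate (do not pick it up) fully home against both fences of its corner before you gauge the next. Finally stand the gauge back in its blue stand, and leave the other things on the bench where they are.

Things in the scene. Friction and masses are not known exactly. Their poses are not given: they have to be found in the camera images.
- board: Inspection board: dark slab 240 x 400 x 10 mm fixed on the bench (place and yaw vary); origin at the centre of its underside, x away from the robot, y to the left along its length. Its top, 10 mm above the origin, is the smooth sliding surface. The plates start side by side on the front part (centres at x = -57 to -33 mm, y = +-43 to +-67 mm, turned up to 0.3 rad); the rear part is free.
- left_corner (a point): Centre of the underside of a plate that is home in the left rear corner: board x = +76 mm, y = +156 mm, on the sliding surface; axes as the board's. An aluminium fence 12 mm wide, 12 mm high above the surface, runs along the whole back edge (inner face at board x = +106 mm); a like end stop (inner face at board y = +186 mm, from x = 20 mm to the fence) closes the corner.
- right_corner (a point): The same for the right rear corner: board x = +76 mm, y = -156 mm; end stop's inner face at board y = -186 mm.
- green_tag: Green painted tag, 52 mm wide and 32 mm high, fixed on top of the back fence behind one of the two corners: gauge passes. Origin at the centre of its underside, axes as the board's; a plate that is home in that corner has its centre at x = -36 mm, y = 0 in the tag's frame. Green and red may be either way round.
- red_tag: Red painted tag, same size, behind the other corner: gauge stops. Same frame.
- plate_1: Loose square steel feed plate 60 x 60 x 24 mm, 0.15 to 0.31 kg, lying flat, slides easily (friction about 0.3); origin at the centre of its underside, z up, x and y along its sides. Upright bore in the centre, 20.5 mm wide, small chamfer at the mouth (see point). The plates' places, left and right, vary.
- plate_2: The other feed plate: same outside, same bore at the mouth.
- plate_1_bore (a point): Centre of the bore's mouth on plate_1's top, 24 mm above its underside. The bore is either clear down to the board, or its outlet is peened inward: below 14 mm depth it is 13 mm wide and stops the gauge there. Only the gauge tells which. In either kind a gauge held with its plug 10 mm or more down the bore can draw the plate along the board.
- plate_2_bore (a point): Centre of the bore's mouth on plate_2's top; likewise clear or peened in.
- gauge: Loose plug gauge, 94 mm long, 0.12 kg, standing upright, plug down, in the stand. Origin at the centre of the plug's lower end, z up along the gauge. Steel plug 18 mm in diameter and 29 mm long with a chamfered nose, 14 mm neck, then from 32 to 94 mm a round dark knurled handle 22 mm in diameter with a green band near the top.
- gauge_tip (a point): Centre of the plug's lower end (the gauge's origin).
- gauge_grip (a point): Point on the gauge's axis 52 mm above the plug's lower end, in the lower part of the handle: where to grip it (firmly, so that it does not tilt in the fingers when it draws a plate).
- gauge_stand: Blue plastic block 56 x 56 x 28 mm fixed on the bench at the left of the board (its place varies); origin at the centre of its underside.
- gauge_stand_well (a point): Centre of the floor of the stand's round well: 23 mm wide, 22 mm deep, chamfered, floor 6 mm above the bench. The gauge's plug stands on it.
- brush: Bystander: paint brush lying on the bench well to the right of the board, 152 mm long; origin at the centre of its underside.
- cup_1: Bystander: aluminium sample cup 52 mm wide, 22 mm high, to the right of the board; origin at the centre of its underside.
- cup_2: Bystander: second such cup near it.
- vial_4: Bystander: glass vial with black cap, 27 mm wide, 66 mm high, behind the board at the right; origin at the centre of its underside.
- dish_1: Bystander: small flat dish 61 mm wide, 12 mm high, behind the board; origin at the centre of its underside.
There are look-alikes about, which are no part of the job. Leave any yellow look-alike of the plate_2 alone.

How it is judged:
By the outcome, as a careful person would: the job done as asked, in the order asked, and still so for the second after the job is handed in, with the robot touching nothing.
It also fails if it takes over 72 s, if anything falls off the work surface, if the arm or the gripper's body presses on something with over 40 N, if the wrist force passes 120 N, or if a joint passes its speed limit or range.

## Working session

There is one attempt and no reset: what is moved stays moved. The work goes in short steps, Python scripts to look and compute and a tool call to move; the robot and the scene stay as the last step left them, time stands still between calls to the robot, and variables do not carry over. Pictures are saved under pics/ and viewed, at most 10 in all, crops included, and the job is handed in when it is done.

Besides the shell and the picture viewer there is one more tool, called after ">>>" as a command line: name --pt "numbers of a row" for each row, then --argument value for the rest. step_arm: Moves the arm, as the interface text tells. Its arguments: {"type":"object","properties":{"rows":{"type":"array","items":{"type":"array","items":{"type":"number"}}}},"required":["rows"]}

```bash
mkdir -p pics; cat > h.py <<'E'
import numpy as np, cv2
from station import telemetry, snapshot, calibration, ticket, env
def ray(c,u,v,z):
    k=calibration(c);K,R,t=map(np.array,(k["K"],k["R"],k["t"]))
    o=-R.T@t; d=R.T@np.linalg.inv(K)@np.array([u,v,1.])
    return o+d*(z-o[2])/d[2]
def proj(c,X):
    k=calibration(c);p=np.array(k["K"])@(np.array(k["R"])@np.array(X)+np.array(k["t"]));return p[:2]/p[2]
def save(n,im): cv2.imwrite(f"pics/{n}.png",im[...,::-1])
E
python3 - <<'E'
from h import *
save("top0",snapshot("top"));save("scene0",snapshot("scene"))
for c in("top","scene"):
    k=calibration(c);print(c,np.round(-np.array(k["R"]).T@np.array(k["t"]),3),np.round(k["K"],0).tolist())
print(calibration("wrist"));s=telemetry.observe();print(s["tool_pos"],s["tcp_rot"],s["wrist_force"],s["opening"])
E
```

```text
top [ 0.361 -0.017  1.26 ] [[529.0, 0.0, 319.0], [0.0, 529.0, 239.0], [0.0, 0.0, 1.0]]
scene [-0.298 -0.484  1.025] [[573.0, 0.0, 322.0], [0.0, 573.0, 237.0], [0.0, 0.0, 1.0]]
{'K': array([[359.58633838,   0.        , 318.4662083 ],
       [  0.        , 359.58633838, 241.11545739],
       [  0.        ,   0.        ,   1.        ]]), 'tool_from_camera': array([[-5.29842282e-04, -9.67660526e-01, -2.52255477e-01,
         7.39216805e-02],
       [ 9.99999717e-01, -3.78062304e-04, -6.50158981e-04,
         9.26327488e-04],
       [ 5.33764895e-04, -2.52255750e-01,  9.67660453e-01,
        -1.78214529e-01],
       [ 0.00000000e+00,  0.00000000e+00,  0.00000000e+00,
         1.00000000e+00]])}
[0.23815621 0.52256019 0.20441722] [-6.66702970e-01 -3.06926237e+00  3.01633101e-03] [-0.05864334 -0.48577787  0.32773208] 0.09415531490175776
```

View pics/top0.png

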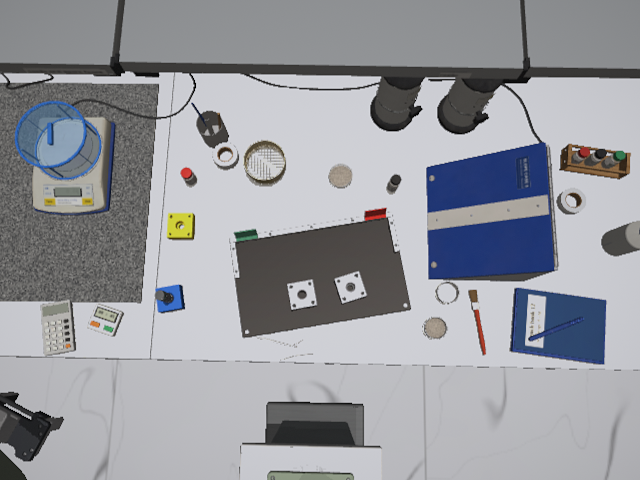

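View pics/scene0.png

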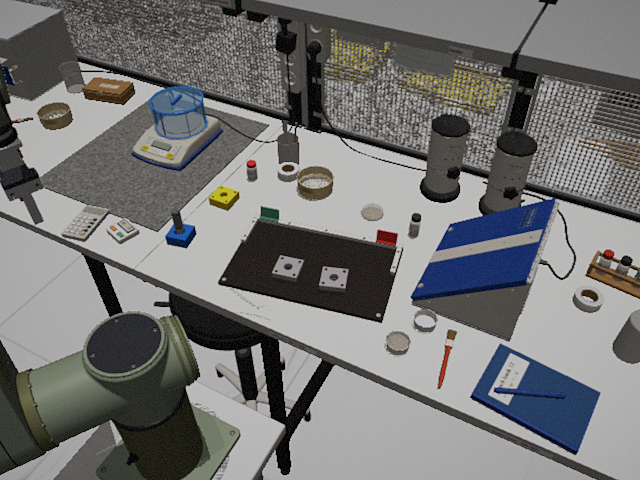

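The top view shows the gauge in its blue stand at about (170,297). The grey plates are at (301,294) and (350,287), the green tag is on the left at (245,236) and the red tag on the right at (376,214). The yellow block at (180,226) is a look-alike off the board, so I leave it alone. The grey ones are the right plates: they lie on the board's front part.

```bash
python3 - <<'E'
from h import *
im=cv2.imread("pics/top0.png");hsv=cv2.cvtColor(im,cv2.COLOR_BGR2HSV)
def big(m,roi,a=0):
    x0,y0,x1,y1=roi;q=np.zeros_like(m);q[y0:y1,x0:x1]=m[y0:y1,x0:x1]
    cs,_=cv2.findContours(q,cv2.RETR_EXTERNAL,cv2.CHAIN_APPROX_NONE);return max(cs,key=cv2.contourArea)
# board: dark, closed over plates
m=cv2.inRange(hsv,(0,0,0),(179,255,95))
c=big(m,(225,200,420,345));
r=cv2.minAreaRect(cv2.convexHull(c));b=cv2.boxPoints(r);print("board rect px",b.round(1).tolist())
P=np.array([ray("top",*p,0.01)[:2] for p in b]);print(P.round(4).tolist(), np.linalg.norm(P-np.roll(P,1,0),axis=1))
# plates
m=cv2.inRange(hsv,(0,0,130),(179,60,255))
for roi in((280,270,322,315),(328,265,375,308)):
    c=big(m,roi);r=cv2.minAreaRect(c);q=np.array([ray("top",*p,0.034)[:2] for p in cv2.boxPoints(r)])
    print("plate",q.mean(0).round(4),np.linalg.norm(q-np.roll(q,1,0),axis=1).round(4),np.degrees(np.arctan2(*(q[1]-q[0])[::-1]))%90)
m=cv2.inRange(hsv,(100,120,60),(130,255,255));c=big(m,(145,275,195,320))
r=cv2.minAreaRect(cv2.convexHull(c));q=np.array([ray("top",*p,0.028)[:2] for p in cv2.boxPoints(r)])
print("stand",q.mean(0).round(4),np.linalg.norm(q-np.roll(q,1,0),axis=1).round(4),r)
for n,roi,lo,hi in(("green",(225,220,265,250),(50,80,40),(85,255,255)),("red",(360,200,392,228),(0,120,80),(8,255,255))):
    c=big(cv2.inRange(hsv,lo,hi),roi);M=c.reshape(-1,2).mean(0);print(n,M,ray("top",*M,.038))
# enlarged crops
a=cv2.resize(im[270:325,140:195],(400,400),interpolation=cv2.INTER_CUBIC);d=cv2.resize(im[200:345,225:420],(400,297))
o=np.zeros((400,800,3),np.uint8);o[:,:400]=a;o[:297,400:]=d;cv2.imwrite("pics/crop.png",o)
E
```

```text
board rect px [[227.6999969482422, 242.60000610351562], [395.20001220703125, 215.60000610351562], [410.5, 310.29998779296875], [243.0, 337.3999938964844]]
[[0.6083, 0.2142], [0.6839, -0.1901], [0.4554, -0.2242], [0.3845, 0.1658]] [0.22894793 0.41128292 0.23100446 0.39635436]
plate [0.4858 0.0317] [0.0608 0.061  0.0609 0.0604] 11.58429809000475
plate [ 0.5051 -0.0811] [0.0608 0.0607 0.061  0.0602] 19.725437842382775
stand [0.4703 0.3404] [0.058  0.0581 0.058  0.0576] ((168.90245056152344, 298.1219787597656), (24.736665725708008, 24.957529067993164), 83.6598129272461)
green [245.85454545 235.10909091] [0.62173631 0.16711987 0.038     ]
red [375.140625 213.8125  ] [ 0.68000198 -0.13843527  0.038     ]
```

View pics/crop.png

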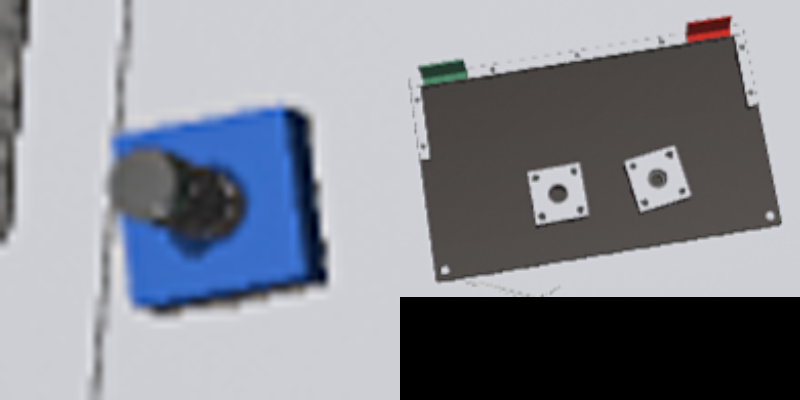

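The crop confirms the gauge standing in the blue block, with its foot at about px (169.6,298). The green tag is behind the left corner and the red behind the right. Next I move above the stand with the fingers along the board's y axis.

>>> step_arm --pt "29 -23 0 0 0 0.076 0" --pt "29 -23 0 0 0 0.076 0" --pt "29 -23 0 0 0 0.076 0" --pt "29 -23 0 0 0 0.076 0"

```text
t: 0.5
tool_pos: [0.3551, 0.43, 0.2049]
tcp_rot: [-0.189, -3.135, 0.001]
wrist_force: [-0.1, 0.1, 0.1]
opening: 0.0937
gripper_force: 0.0
```

>>> step_arm --pt "29 -23 0 0 0 0.076 0" --pt "29 -23 0 0 0 0.076 0" --pt "29 -23 0 0 0 0.076 0" --pt "29 -23 0 0 0 0.078 0" --pt "0 0 0 0 0 0 0"

```text
t: 1.0
tool_pos: [0.4735, 0.3361, 0.2048]
tcp_rot: [-0.279, 3.129, -0.002]
wrist_force: [0.1, 0.3, -0.1]
opening: 0.0939
gripper_force: 0.0
```

```bash
cat >> h.py <<'E'
from scipy.spatial.transform import Rotation as Ro
def wcam():
    s=telemetry.observe();T=np.eye(4);T[:3,:3]=Ro.from_rotvec(s["tcp_rot"]).as_matrix();T[:3,3]=s["tool_pos"]
    c=calibration("wrist");return np.array(c["K"]),T@np.array(c["tool_from_camera"]),s
def wray(K,C,u,v,z):
    d=C[:3,:3]@np.linalg.inv(K)@np.array([u,v,1.]);o=C[:3,3];return o+d*(z-o[2])/d[2]
def wproj(K,C,X):
    p=K@(C[:3,:3].T@(np.array(X)-C[:3,3]));return p[:2]/p[2]
def yaw(s): y=Ro.from_rotvec(s["tcp_rot"]).as_matrix()[:,1];return np.degrees(np.arctan2(y[1],y[0]))
E
python3 - <<'E'
from h import *
K,C,s=wcam();im=snapshot("wrist");save("w1",im)
print(s["t"],s["tool_pos"],yaw(s),s["joint_pos"])
print("pred gauge top/foot",wproj(K,C,[.470,.340,.1]),wproj(K,C,[.470,.340,.028]))
E
```

```text
1.0 [0.4735485  0.33609644 0.20482691] 100.1909564180379 [ 0.46922685  0.21932698  1.52750287 -0.00168353  1.39490121 -1.27914078]
pred gauge top/foot [322.87702162 237.20228061] [322.16751026 219.8763329 ]
```

View pics/w1.png

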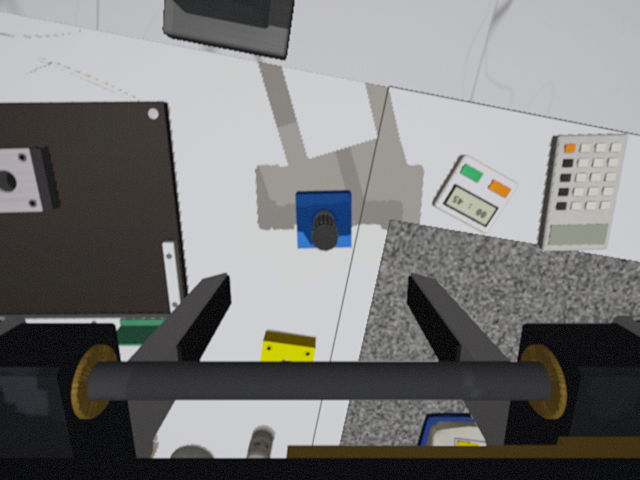

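The gauge top is at about (324,236) and the stand at about (324,219), which agrees with the prediction to about 1 mm. I refine from the masks.

```bash
python3 - <<'E'
from h import *
K,C,s=wcam();im=snapshot("wrist");h=cv2.cvtColor(im,cv2.COLOR_RGB2HSV)
m=cv2.inRange(h,(100,120,120),(130,255,255));m[:, :270]=0;m[:,380:]=0;m[:170]=0;m[270:]=0
# bright top face
ys,xs=np.nonzero(m);print("blue",xs.min(),xs.max(),ys.min(),ys.max())
r=cv2.minAreaRect(cv2.findNonZero(m));q=np.array([wray(K,C,*p,.028) for p in cv2.boxPoints(r)]);print(r,q.mean(0),np.linalg.norm(q-np.roll(q,1,0),axis=1))
g=cv2.inRange(im,(0,0,0),(75,75,75))[180:270,295:355]
n,l,st,ce=cv2.connectedComponentsWithStats(g)
i=1+st[1:,4].argmax();print(st[i]+[295,180,0,0,0])
# gauge top disc: lowest part
ys,xs=np.nonzero(l==i);print([(y+180,xs[ys==y].min()+295,xs[ys==y].max()+295) for y in range(ys.min(),ys.max()+1,3)])
E
```

```text
blue 294 348 196 249
((321.0, 222.5), (53.0, 54.0), 90.0) [0.47119011 0.34104454 0.028     ] [0.05440588 0.05334445 0.05440375 0.05539345]
[310 212  25  40 795]
[(212, np.int64(319), np.int64(323)), (215, np.int64(315), np.int64(327)), (218, np.int64(314), np.int64(328)), (221, np.int64(312), np.int64(332)), (224, np.int64(311), np.int64(332)), (227, np.int64(310), np.int64(333)), (230, np.int64(310), np.int64(333)), (233, np.int64(310), np.int64(334)), (236, np.int64(310), np.int64(333)), (239, np.int64(310), np.int64(334)), (242, np.int64(310), np.int64(333)), (245, np.int64(312), np.int64(333)), (248, np.int64(314), np.int64(330)), (251, np.int64(320), np.int64(325))]
```

>>> step_arm --pt "-2 4 -20 0 0 0 0" --pt "0 0 -30 0 0 0 0" --pt "0 0 -30 0 0 0 0" --pt "0 0 -30 0 0 0 0" --pt "0 0 -30 0 0 0 0"

```text
t: 1.6
tool_pos: [0.4669, 0.3443, 0.0643]
tcp_rot: [0.288, -3.128, -0.0]
wrist_force: [-0.1, -0.1, 1.2]
opening: 0.0943
gripper_force: 0.0
```

>>> step_arm --pt "0 0 -20 0 0 0 0" --pt "0 0 -6 0 0 0 0" --pt "0 0 0 0 0 0 0"

```text
t: 1.9
tool_pos: [0.4668, 0.3435, 0.0385]
tcp_rot: [0.287, -3.126, 0.001]
wrist_force: [-0.4, -0.5, 0.4]
opening: 0.0937
gripper_force: 0.0
```

```bash
python3 - <<'E'
from h import *
K,C,s=wcam();im=snapshot("wrist");save("w2",im)
print(s["t"],s["tool_pos"],yaw(s))
for z in(.1,.058,.028): print(z,wproj(K,C,[*s["tool_pos"][:2],z]))
E
```

```text
1.9 [0.4668207  0.34353558 0.03846255] 100.50714597992987
0.1 [315.30937368 354.28174719]
0.058 [316.13532702 305.61728835]
0.028 [316.52069825 282.91154812]
```

View pics/w2.png

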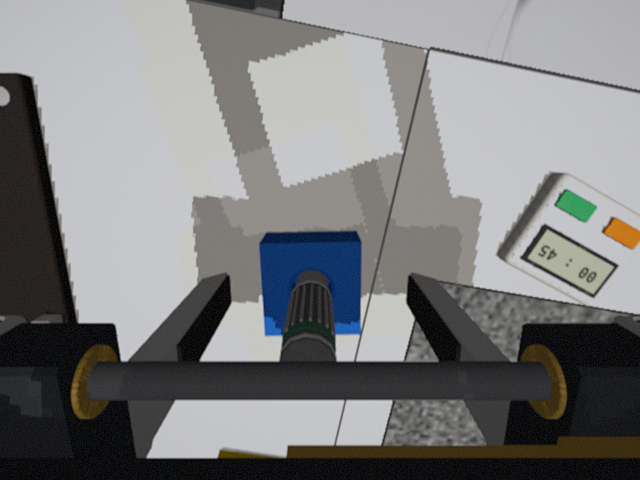

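The fingers straddle the gauge. The handle foot is at about (311,285), which puts it about 3 mm to the −y side of the tool axis. I check the tool-x offset from the stand's edges.

```bash
python3 - <<'E'
from h import *
K,C,s=wcam();im=cv2.imread("pics/w2.png")
p=[]
for i in range(4):
    q=telemetry.observe()["tool_pos"];p.append(q)
print(np.round(p,4))
print("col 275",[(v,im[v,275].tolist()) for v in list(range(228,250,2))+list(range(314,340,2))])
for v in(240,243,322,334): print(v,wray(K,C,311,v,.028)[:2])
print("axis dir tool x",Ro.from_rotvec(s["tcp_rot"]).as_matrix()[:,0])
E
```

```text
[[0.4681 0.3439 0.0398]
 [0.4681 0.3439 0.0398]
 [0.4681 0.3439 0.0398]
 [0.4681 0.3439 0.0398]]
col 275 [(228, [139, 143, 146]), (230, [139, 142, 145]), (232, [90, 84, 84]), (234, [63, 29, 14]), (236, [61, 28, 6]), (238, [62, 28, 0]), (240, [63, 27, 11]), (242, [73, 34, 17]), (244, [101, 42, 4]), (246, [107, 54, 16]), (248, [105, 49, 18]), (314, [106, 51, 15]), (316, [104, 49, 10]), (318, [103, 47, 10]), (320, [119, 60, 16]), (322, [145, 75, 22]), (324, [128, 65, 22]), (326, [126, 64, 22]), (328, [167, 89, 29]), (330, [180, 101, 33]), (332, [179, 96, 30]), (334, [179, 103, 55]), (336, [189, 178, 172]), (338, [200, 199, 198])]
240 [0.44464956 0.33658788]
243 [0.44631659 0.33688674]
322 [0.49298436 0.34525319]
334 [0.50057405 0.34661385]
axis dir tool x [-9.83273857e-01 -1.82133251e-01 -4.35605124e-05]
```

>>> step_arm --pt "4.5 -2 -0.5 0 0 0 0" --pt "0 0 0 0 0 0 0" --pt "0 0 0 0 0 0 255" --pt "0 0 0 0 0 0 255" --pt "0 0 0 0 0 0 255"

```text
t: 2.45
tool_pos: [0.4732, 0.3412, 0.0393]
tcp_rot: [-0.285, 3.128, 0.0]
wrist_force: [-0.6, -0.0, 0.8]
opening: 0.0735
gripper_force: 0.0
```

>>> step_arm --pt "0 0 0 0 0 0 255" --pt "0 0 0 0 0 0 255" --pt "0 0 0 0 0 0 255" --pt "0 0 0 0 0 0 255" --pt "0 0 0 0 0 0 255"

```text
t: 2.95
tool_pos: [0.473, 0.3412, 0.0389]
tcp_rot: [0.286, -3.128, 0.0]
wrist_force: [0.3, -0.4, 0.1]
opening: 0.0335
gripper_force: 0.0
```

>>> step_arm --pt "0 0 0 0 0 0 255" --pt "0 0 0 0 0 0 255" --pt "0 0 0 0 0 0 255"

```text
t: 3.25
tool_pos: [0.4731, 0.3412, 0.0389]
tcp_rot: [-0.286, 3.129, -0.0]
wrist_force: [-0.9, 0.5, 0.5]
opening: 0.0213
gripper_force: 30.0
```

>>> step_arm --pt "0 0 10 0 0 0 255" --pt "0 0 20 0 0 0 255" --pt "0 0 20 0 0 0 255" --pt "0 0 20 0 0 0 255" --pt "0 0 0 0 0 0 255"

```text
t: 3.75
tool_pos: [0.4756, 0.3426, 0.1129]
tcp_rot: [-0.285, 3.122, 0.004]
wrist_force: [0.2, -0.5, -1.3]
opening: 0.0215
gripper_force: 30.0
```

```bash
python3 - <<'E'
from h import *
K,C,s=wcam();im=snapshot("wrist");save("w3",im)
sc=snapshot("scene");u,v=proj("scene",s["tool_pos"]).astype(int);print(s["tool_pos"],s["opening"],s["gripper_force"],u,v)
R=Ro.from_rotvec(s["tcp_rot"]).as_matrix()
for d in(0,.033): print("axis at TCP+",d,wproj(K,C,s["tool_pos"]+R[:,2]*d))
a=im[200:440,220:420];b=sc[v-60:v+60,u-50:u+50]
o=np.zeros((480,800,3),np.uint8);o[:,:400]=cv2.resize(a,(400,480));o[:,400:]=cv2.resize(b,(400,480));save("c3",o)
E
```

```text
[0.47558593 0.34256441 0.11285372] 0.021495139055218278 29.99978095293045 173 203
axis at TCP+ 0 [316.40676784 290.06623757]
axis at TCP+ 0.033 [316.72010073 269.6339723 ]
```

View pics/c3.png

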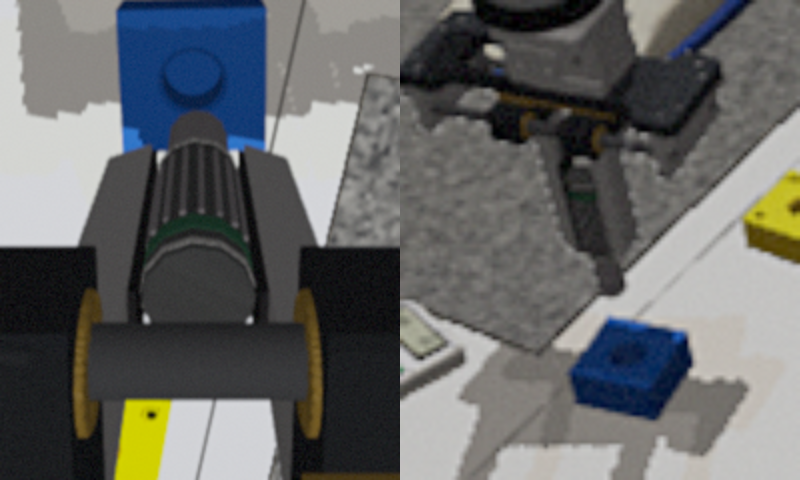

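The gauge is held upright, with the plug's near edge at about wrist px (318.5,256). The empty well's mouth is at about (316.5,237). I compute the tip and well offsets, then measure both bores from above.

>>> step_arm --pt "0 0 0 0 0 0 255" --pt "0 0 0 0 0 0 255"

```text
t: 4.05
tool_pos: [0.472, 0.3406, 0.1074]
tcp_rot: [0.286, -3.126, 0.002]
wrist_force: [0.4, -0.1, -1.8]
opening: 0.021
gripper_force: 30.0
```

```bash
python3 - <<'E'
from h import *
K,C,s=wcam();im=snapshot("wrist");print(s["tool_pos"],yaw(s))
p=s["tool_pos"];R=Ro.from_rotvec(s["tcp_rot"]).as_matrix()
b=cv2.cvtColor(im,cv2.COLOR_RGB2HSV);x=im[225:300,270:370].astype(int)
# plug tip: non-blue grey dark over blue
grey=((x.max(2)-x.min(2))<25)&(x.max(2)<110)
for v in range(225,300,4):
    r=np.nonzero(grey[v-225])[0]; print(v,(r.min()+270,r.max()+270,len(r)) if len(r) else None,end=" ")
for v in (254,256,258): print("\ntip near edge ->tool", R.T@(wray(K,C,318.5,v,p[2]-.033)-p)*1000)
m=cv2.inRange(b,(95,60,10),(135,255,255));m[:,:260]=0;m[:,375:]=0;m[:180]=0;m[290:]=0
mb=cv2.inRange(b,(95,60,0),(135,255,90));
print("well", wray(K,C,316.5,237.5,.028)); save("w4",cv2.resize(im[190:310,250:390],(700,600),interpolation=cv2.INTER_CUBIC))
for c in(317,):print([(v,im[v,c].tolist()) for v in range(205,262,2)])
E
```

```text
[0.47201204 0.34062906 0.10743407] 100.43867369301874
225 None 229 (np.int64(369), np.int64(369), 1) 233 (np.int64(368), np.int64(369), 2) 237 (np.int64(367), np.int64(368), 2) 241 (np.int64(367), np.int64(367), 1) 245 (np.int64(366), np.int64(366), 1) 249 (np.int64(365), np.int64(365), 1) 253 (np.int64(364), np.int64(364), 1) 257 (np.int64(310), np.int64(364), 19) 261 (np.int64(308), np.int64(363), 25) 265 (np.int64(306), np.int64(331), 26) 269 (np.int64(305), np.int64(332), 28) 273 (np.int64(292), np.int64(345), 38) 277 (np.int64(281), np.int64(359), 68) 281 (np.int64(274), np.int64(363), 84) 285 (np.int64(273), np.int64(364), 92) 289 (np.int64(271), np.int64(366), 96) 293 (np.int64(270), np.int64(367), 98) 297 (np.int64(270), np.int64(369), 100) 
tip near edge ->tool [10.08780954  1.11227521 33.02675058]

tip near edge ->tool [ 8.80868829  1.1116277  33.02325887]

tip near edge ->tool [ 7.52585856  1.11097831 33.01975705]
well [0.4631111  0.33853885 0.028     ]
[(205, [146, 143, 141]), (207, [49, 55, 79]), (209, [8, 33, 68]), (211, [9, 42, 82]), (213, [18, 67, 133]), (215, [26, 72, 136]), (217, [25, 69, 136]), (219, [20, 65, 128]), (221, [17, 60, 117]), (223, [25, 61, 117]), (225, [12, 56, 116]), (227, [22, 61, 119]), (229, [16, 58, 117]), (231, [23, 59, 112]), (233, [19, 53, 104]), (235, [11, 57, 116]), (237, [23, 56, 118]), (239, [17, 57, 116]), (241, [8, 53, 114]), (243, [11, 59, 116]), (245, [16, 56, 116]), (247, [15, 56, 114]), (249, [24, 61, 118]), (251, [6, 58, 115]), (253, [21, 58, 117]), (255, [45, 56, 84]), (257, [61, 57, 57]), (259, [60, 61, 63]), (261, [58, 57, 58])]
```

>>> step_arm --pt "2 -38 0 0 0 0 255" --pt "2 -38 0 0 0 0 255" --pt "2 -38 0 0 0 0 255" --pt "2 -38 0 0 0 0 255" --pt "2 -38 0 0 0 0 255"

```text
t: 4.6
tool_pos: [0.4825, 0.1497, 0.1083]
tcp_rot: [0.286, -3.127, 0.0]
wrist_force: [0.7, -0.7, -2.1]
opening: 0.0211
gripper_force: 30.0
```

>>> step_arm --pt "2 -38 0 0 0 0 255" --pt "1 -38 0 0 0 0 255" --pt "1 -38 0 0 0 0 255" --pt "5 -4 -6 0 0 0 255" --pt "0 0 0 0 0 0 255"

```text
t: 5.1
tool_pos: [0.4917, 0.0324, 0.1019]
tcp_rot: [0.281, -3.127, -0.001]
wrist_force: [0.4, 0.6, -1.6]
opening: 0.021
gripper_force: 30.0
```

>>> step_arm --pt "0 0 0 0 0 0 255" --pt "0 0 0 0 0 0 255"

```text
t: 5.3
tool_pos: [0.4917, 0.0344, 0.1027]
tcp_rot: [0.288, -3.128, -0.001]
wrist_force: [0.1, 0.8, -2.4]
opening: 0.0209
gripper_force: 30.0
```

```bash
python3 - <<'E'
from h import *
K,C,s=wcam();im=snapshot("wrist");p=s["tool_pos"];print(s["t"],p,yaw(s))
tp=p-[0,0,.033];print("tip px",wproj(K,C,tp),"bore pred px",wproj(K,C,[.4858,.0317,.034]))
save("w5",im)
E
```

```text
5.3 [0.49173437 0.03443782 0.10267474] 100.53713874837142
tip px [316.68500212 269.65236927] bore pred px [314.63935161 244.75494681]
```

View pics/w5.png

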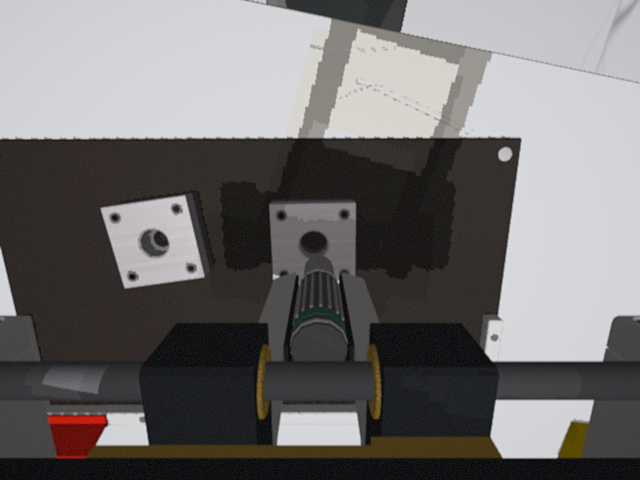

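The left bore is at about (313,243) and the right bore at about (154,242). The board's front edge is level in the picture, so the tool yaw matches the board. I measure the bores relative to the plug tip.

```bash
cat >> h.py <<'E'
def dark(im,u,v,r=17,th=70):
    x=im[v-r:v+r,u-r:u+r].max(2);m=(x<th).astype(np.uint8)
    n,l,st,ce=cv2.connectedComponentsWithStats(m);i=l[r,r];return ce[i]+[u-r,v-r],st[i][2:5],st[i][:2]+[u-r,v-r]
E
python3 - <<'E'
from h import *
K,C,s=wcam();im=cv2.imread("pics/w5.png");p=s["tool_pos"]
R=Ro.from_rotvec(s["tcp_rot"]).as_matrix();print(p)
for v in(226,228,230,232,234,238,242,246,250,252,254,256,258):print(v,im[v,296:334:2].max(1).tolist())
for u,v in((313,243),(154,242)):
    for th in(50,70,90):
        c,w,o=dark(im,u,v,th=th);print(th,c,w,o)
    print(wray(K,C,*c,.034), R.T@(wray(K,C,*c,.034)-p)*1000)
E
```

```text
[0.49181915 0.03444558 0.10277904]
226 [114, 110, 111, 111, 113, 113, 113, 113, 113, 111, 113, 111, 112, 115, 114, 112, 112, 108, 114]
228 [110, 113, 111, 112, 110, 113, 112, 113, 112, 110, 112, 110, 112, 111, 111, 109, 107, 111, 112]
230 [111, 113, 113, 110, 112, 113, 102, 97, 87, 91, 97, 103, 110, 112, 114, 113, 112, 112, 112]
232 [105, 111, 112, 109, 105, 83, 57, 38, 29, 35, 37, 48, 79, 105, 112, 113, 111, 108, 110]
234 [104, 108, 109, 98, 65, 26, 26, 27, 30, 28, 27, 25, 23, 62, 98, 111, 109, 110, 112]
238 [108, 108, 85, 29, 25, 27, 21, 25, 26, 22, 30, 21, 25, 24, 25, 76, 111, 112, 112]
242 [113, 97, 55, 34, 27, 27, 27, 31, 31, 31, 26, 29, 26, 28, 29, 47, 92, 112, 112]
246 [107, 94, 64, 43, 31, 28, 29, 25, 29, 21, 28, 22, 30, 30, 36, 61, 89, 109, 111]
250 [110, 103, 85, 60, 59, 42, 36, 31, 37, 39, 33, 37, 40, 55, 66, 76, 102, 109, 112]
252 [111, 109, 97, 68, 65, 62, 53, 44, 37, 45, 44, 42, 55, 58, 68, 93, 106, 108, 107]
254 [106, 107, 101, 92, 74, 64, 64, 63, 63, 61, 65, 63, 60, 66, 90, 104, 107, 106, 107]
256 [106, 109, 106, 102, 93, 73, 65, 66, 64, 66, 63, 59, 65, 69, 80, 107, 107, 106, 104]
258 [106, 107, 108, 105, 107, 99, 91, 65, 65, 66, 59, 62, 66, 63, 59, 69, 99, 108, 109]
50 [313.26544622 241.98627002] [ 26  22 437] [301 232]
70 [313.5585443  245.04113924] [ 28  29 632] [300 231]
90 [313.52247191 245.10533708] [ 30  30 712] [299 230]
[0.48633259 0.03096617 0.034     ] [ 6.00326544 -2.44297055 68.78050619]
50 [152.71996124 241.78585271] [  34   34 1032] [137 225]
70 [153.5234474  241.03422053] [ 34  34 789] [137 225]
90 [153.45949721 240.77932961] [ 34  34 716] [137 225]
[ 0.50393742 -0.0812762   0.034     ] [   9.24609717 -116.01128207   68.73741198]
```

>>> step_arm --pt "-5.7 -4.6 0 0 0 0 255" --pt "0 0 -15 0 0 0 255" --pt "0 0 -13 0 0 0 255" --pt "0 0 0 0 0 0 255" --pt "0 0 0 0 0 0 255"

```text
t: 5.85
tool_pos: [0.4858, 0.0288, 0.0746]
tcp_rot: [0.286, -3.127, -0.0]
wrist_force: [0.5, 0.1, -1.1]
opening: 0.0212
gripper_force: 30.0
```

```bash
python3 - <<'E'
from h import *
K,C,s=wcam();im=snapshot("wrist");p=s["tool_pos"];print(s["t"],p,s["wrist_force"])
save("w6",cv2.resize(im[210:310,260:380],(720,600),interpolation=cv2.INTER_CUBIC))
E
```

```text
5.85 [0.4857963  0.02878451 0.07455504] [ 0.52183238  0.12259193 -1.07820383]
```

View pics/w6.png

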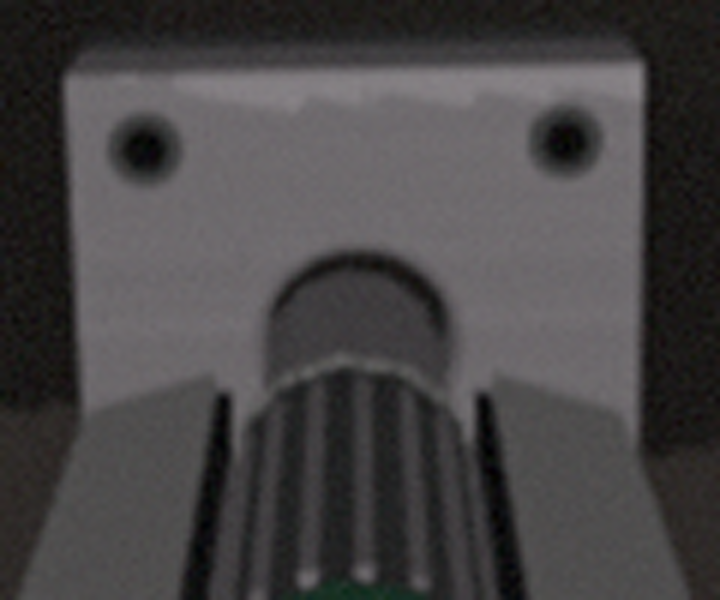

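```bash
python3 - <<'E'
from h import *
K,C,s=wcam();p=s["tool_pos"];R=Ro.from_rotvec(s["tcp_rot"]).as_matrix()
f=lambda u,v,z:(R.T@(wray(K,C,u,v,z)-p)*1000).round(2)
print("bore near edge",f(319.8,251.3,.034),"L/R",f(303.8,266,.034),f(335.8,266,.034))
z=p[2]-.033
print("tip near edge",f(319.8,254.7,z),"L/R",f(304.7,264,z),f(335,264,z))
print("plate front edge corners",f(271,222,.034),f(367,221,.034))
E
```

```text
bore near edge [ 9.48  1.93 41.06] L/R [-0.34 -8.33 41.06] [-0.35 12.21 41.06]
tip near edge [ 9.65  1.91 33.  ] L/R [ 3.66 -7.41 33.  ] [ 3.66 11.29 33.  ]
plate front edge corners [ 28.45 -28.41  41.06] [29.05 31.24 41.06]
```

>>> step_arm --pt "1.4 0.2 0 0 0 0 255" --pt "0 0 -5 0 0 0 255" --pt "0 0 -5 0 0 0 255" --pt "0 0 0 0 0 0 255"

```text
t: 6.3
tool_pos: [0.4869, 0.0289, 0.064]
tcp_rot: [0.286, -3.127, -0.001]
wrist_force: [-0.4, 0.7, -2.1]
opening: 0.0213
gripper_force: 30.0
```

>>> step_arm --pt "0 0 -3 0 0 0 255" --pt "0 0 -3 0 0 0 255" --pt "0 0 0 0 0 0 255"

```text
t: 6.6
tool_pos: [0.4873, 0.0288, 0.0584]
tcp_rot: [0.286, -3.128, -0.0]
wrist_force: [-0.8, -0.3, -0.4]
opening: 0.021
gripper_force: 30.0
```

It entered freely and is about 9 mm deep. A peened bore would stop it at TCP about 53 mm; a clear one lets it down to about 43 mm.

>>> step_arm --pt "0 0 -3 0 0 0 255" --pt "0 0 -2 0 0 0 255" --pt "0 0 0 0 0 0 255"

```text
t: 6.9
tool_pos: [0.4874, 0.0288, 0.0536]
tcp_rot: [0.286, -3.128, -0.0]
wrist_force: [0.2, -0.8, -1.3]
opening: 0.0214
gripper_force: 30.0
```

>>> step_arm --pt "0 0 -1 0 0 0 255" --pt "0 0 -1 0 0 0 255" --pt "0 0 0 0 0 0 255"

```text
t: 7.2
tool_pos: [0.4877, 0.0288, 0.0519]
tcp_rot: [0.286, -3.128, -0.0]
wrist_force: [-0.2, 0.0, -0.9]
opening: 0.0213
gripper_force: 30.0
```

>>> step_arm --pt "0 0 -1 0 0 0 255" --pt "0 0 -1 0 0 0 255" --pt "0 0 0 0 0 0 255"

```text
t: 7.5
tool_pos: [0.4876, 0.0288, 0.0498]
tcp_rot: [0.286, -3.128, -0.0]
wrist_force: [0.7, 0.8, -0.5]
opening: 0.0212
gripper_force: 30.0
```

>>> step_arm --pt "0 0 -1 0 0 0 255" --pt "0 0 -1 0 0 0 255" --pt "0 0 0 0 0 0 255"

```text
t: 7.8
tool_pos: [0.4876, 0.0288, 0.0478]
tcp_rot: [0.286, -3.128, -0.0]
wrist_force: [0.1, 0.2, -1.7]
opening: 0.0216
gripper_force: 30.0
```

>>> step_arm --pt "0 0 -1 0 0 0 255" --pt "0 0 -1 0 0 0 255" --pt "0 0 -1 0 0 0 255" --pt "0 0 0 0 0 0 255"

```text
t: 8.2
tool_pos: [0.4876, 0.0288, 0.0447]
tcp_rot: [0.286, -3.128, -0.0]
wrist_force: [-0.5, -0.6, -1.5]
opening: 0.021
gripper_force: 30.0
```

>>> step_arm --pt "0 0 -1 0 0 0 255" --pt "0 0 0 0 0 0 255"

```text
t: 8.4
tool_pos: [0.4877, 0.0288, 0.0438]
tcp_rot: [0.286, -3.128, -0.0]
wrist_force: [0.2, -0.0, -1.7]
opening: 0.0213
gripper_force: 30.0
```

>>> step_arm --pt "0 0 -1 0 0 0 255" --pt "0 0 0 0 0 0 255"

```text
t: 8.6
tool_pos: [0.4878, 0.0288, 0.0429]
tcp_rot: [-0.286, 3.129, -0.0]
wrist_force: [-0.5, -0.4, -0.7]
opening: 0.0216
gripper_force: 30.0
```

>>> step_arm --pt "0 0 -1 0 0 0 255" --pt "0 0 0 0 0 0 255"

```text
t: 8.8
tool_pos: [0.4882, 0.0287, 0.0429]
tcp_rot: [-0.286, 3.128, -0.0]
wrist_force: [-1.1, 0.1, 4.6]
opening: 0.0212
gripper_force: 30.0
```

>>> step_arm --pt "0 0 -0.5 0 0 0 255" --pt "0 0 0 0 0 0 255"

```text
t: 9.0
tool_pos: [0.4884, 0.0288, 0.0429]
tcp_rot: [-0.286, 3.128, -0.0]
wrist_force: [-2.9, 0.1, 7.5]
opening: 0.0211
gripper_force: 30.0
```

The gauge went right through: TCP 42.9 mm, tip on the board, with contact force. This plate goes to green, the left corner. I lift about 5 mm and draw it.

>>> step_arm --pt "0 0 3 0 0 0 255" --pt "0 0 3 0 0 0 255" --pt "5 6.7 0 0 0 0 255" --pt "10 13.5 0 0 0 0 255" --pt "10 13.5 0 0 0 0 255"

```text
t: 9.5
tool_pos: [0.5135, 0.0636, 0.0473]
tcp_rot: [-0.285, 3.129, 0.0]
wrist_force: [-0.1, 0.0, -0.7]
opening: 0.0211
gripper_force: 30.0
```

>>> step_arm --pt "10 13.5 0 0 0 0 255" --pt "10 13.5 0 0 0 0 255" --pt "10 13.5 0 0 0 0 255" --pt "10 13.5 0 0 0 0 255" --pt "10 13.5 0 0 0 0 255"

```text
t: 10.0
tool_pos: [0.5636, 0.1317, 0.0472]
tcp_rot: [0.287, -3.128, -0.0]
wrist_force: [0.0, -0.5, 0.3]
opening: 0.0213
gripper_force: 30.0
```

>>> step_arm --pt "10 13.5 0 0 0 0 255" --pt "5 6.7 0 0 0 0 255" --pt "0 0 0 0 0 0 255"

```text
t: 10.3
tool_pos: [0.5786, 0.1517, 0.0473]
tcp_rot: [-0.289, 3.128, 0.0]
wrist_force: [0.6, 0.7, -0.6]
opening: 0.0212
gripper_force: 30.0
```

>>> step_arm --pt "4 0.7 0 0 0 0 255" --pt "3 0.6 0 0 0 0 255" --pt "0 0 0 0 0 0 255"

```text
t: 10.6
tool_pos: [0.585, 0.1511, 0.0475]
tcp_rot: [-0.285, 3.128, -0.0]
wrist_force: [0.8, -1.0, -1.2]
opening: 0.0214
gripper_force: 30.0
```

>>> step_arm --pt "1.5 0.3 0 0 0 0 255" --pt "1.5 0.3 0 0 0 0 255" --pt "0 0 0 0 0 0 255"

```text
t: 10.9
tool_pos: [0.5879, 0.1518, 0.0475]
tcp_rot: [-0.285, 3.129, -0.0]
wrist_force: [0.0, -0.8, -1.3]
opening: 0.0209
gripper_force: 30.0
```

>>> step_arm --pt "1.5 0.3 0 0 0 0 255" --pt "0 0 0 0 0 0 255"

```text
t: 11.1
tool_pos: [0.5893, 0.1524, 0.0474]
tcp_rot: [0.286, -3.129, -0.0]
wrist_force: [-1.1, -0.3, -1.5]
opening: 0.0213
gripper_force: 30.0
```

>>> step_arm --pt "1.5 0.3 0 0 0 0 255" --pt "0 0 0 0 0 0 255"

```text
t: 11.3
tool_pos: [0.5897, 0.1527, 0.047]
tcp_rot: [0.286, -3.126, 0.0]
wrist_force: [-2.4, -0.1, -0.1]
opening: 0.0212
gripper_force: 30.0
```

>>> step_arm --pt "1.5 0.3 0 0 0 0 255" --pt "0 0 0 0 0 0 255"

```text
t: 11.5
tool_pos: [0.5899, 0.1528, 0.0465]
tcp_rot: [0.286, -3.123, 0.0]
wrist_force: [-6.0, -1.1, -0.1]
opening: 0.0213
gripper_force: 30.0
```

Fence contact at 6 N. Now I slide along the fence to the end stop.

>>> step_arm --pt "-0.4 2 0 0 0 0 255" --pt "-0.4 2 0 0 0 0 255" --pt "-0.4 2 0 0 0 0 255" --pt "0 0 0 0 0 0 255"

```text
t: 11.9
tool_pos: [0.5889, 0.1581, 0.0465]
tcp_rot: [0.286, -3.123, 0.003]
wrist_force: [-5.1, -2.8, -0.9]
opening: 0.0211
gripper_force: 30.0
```

>>> step_arm --pt "-0.3 1.5 0 0 0 0 255" --pt "-0.3 1.5 0 0 0 0 255" --pt "0 0 0 0 0 0 255"

```text
t: 12.2
tool_pos: [0.5884, 0.1602, 0.0464]
tcp_rot: [0.286, -3.123, 0.005]
wrist_force: [-4.7, -3.8, 0.0]
opening: 0.0213
gripper_force: 30.0
```

>>> step_arm --pt "-0.3 1.5 0 0 0 0 255" --pt "0 0 0 0 0 0 255"

```text
t: 12.4
tool_pos: [0.5881, 0.1606, 0.0463]
tcp_rot: [0.287, -3.123, 0.008]
wrist_force: [-4.3, -7.2, -0.8]
opening: 0.0215
gripper_force: 30.0
```

>>> step_arm --pt "-0.2 1 0 0 0 0 255" --pt "1 0.2 0 0 0 0 255" --pt "0 0 0 0 0 0 255"

```text
t: 12.7
tool_pos: [0.5882, 0.1608, 0.0463]
tcp_rot: [0.286, -3.121, 0.01]
wrist_force: [-6.2, -8.9, 1.2]
opening: 0.0211
gripper_force: 30.0
```

>>> step_arm --pt "0 0 0 0 0 0 255" --pt "0 0 0 0 0 0 255"

```text
t: 12.9
tool_pos: [0.5882, 0.1608, 0.0463]
tcp_rot: [0.286, -3.121, 0.01]
wrist_force: [-5.9, -9.2, 1.3]
opening: 0.0208
gripper_force: 30.0
```

```bash
python3 - <<'E'
from h import *
K,C,s=wcam();im=snapshot("wrist");t=snapshot("top");print(s["tool_pos"])
o=np.zeros((480,800,3),np.uint8);o[:,:400]=cv2.resize(im[190:370,240:390],(400,480));o[:300,400:]=cv2.resize(t[205:325,225:385],(400,300));save("w7",o)
E
```

```text
[0.58819081 0.16076184 0.04631442]
```

View pics/w7.png

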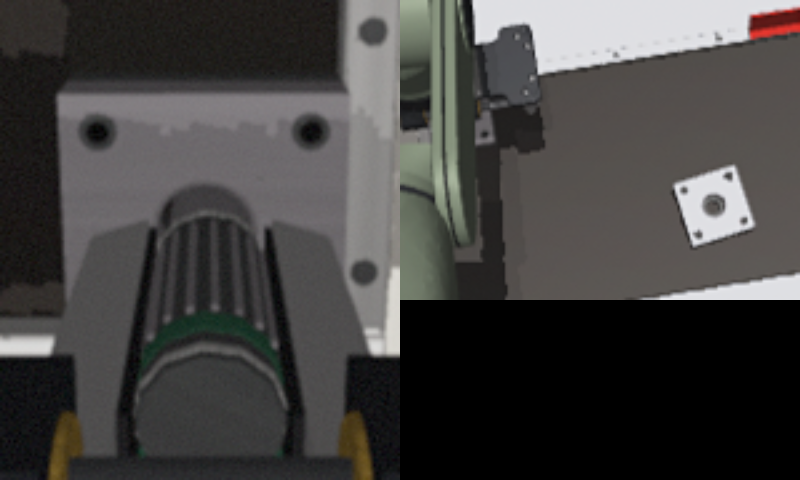

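The plate lies flush along the end stop and square in the corner. I relax the pressure, then lift.

>>> step_arm --pt "-1.2 -1.7 0 0 0 0 255" --pt "-1.2 -1.7 0 0 0 0 255" --pt "0 0 0 0 0 0 255"

```text
t: 13.3
tool_pos: [0.588, 0.1605, 0.047]
tcp_rot: [0.286, -3.127, 0.002]
wrist_force: [-2.9, -3.8, -2.1]
opening: 0.0214
gripper_force: 30.0
```

>>> step_arm --pt "-0.8 -1.3 0 0 0 0 255" --pt "-0.8 -1.2 0 0 0 0 255" --pt "0 0 0 0 0 0 255"

```text
t: 13.6
tool_pos: [0.5882, 0.1594, 0.0483]
tcp_rot: [-0.286, 3.126, 0.001]
wrist_force: [-1.1, -0.5, -0.1]
opening: 0.0209
gripper_force: 30.0
```

>>> step_arm --pt "-0.9 0 0 0 0 0 255" --pt "0 0 8 0 0 0 255" --pt "0 0 12 0 0 0 255" --pt "0 0 20 0 0 0 255" --pt "0 0 14 0 0 0 255"

```text
t: 14.1
tool_pos: [0.5873, 0.1591, 0.104]
tcp_rot: [-0.286, 3.125, 0.0]
wrist_force: [0.4, -0.5, -0.7]
opening: 0.0212
gripper_force: 30.0
```

>>> step_arm --pt "-10 -30 0 0 0 0 255" --pt "-10 -30 0 0 0 0 255" --pt "-10 -30 0 0 0 0 255" --pt "-10 -30 0 0 0 0 255" --pt "-10 -30 0 0 0 0 255"

```text
t: 14.6
tool_pos: [0.5363, 0.0077, 0.1028]
tcp_rot: [-0.286, 3.126, -0.001]
wrist_force: [0.2, 0.3, -0.9]
opening: 0.0216
gripper_force: 30.0
```

>>> step_arm --pt "-10 -30 0 0 0 0 255" --pt "-10 -30 0 0 0 0 255" --pt "-9 -28 0 0 0 0 255" --pt "0 0 0 0 0 0 255" --pt "0 0 0 0 0 0 255"

```text
t: 15.1
tool_pos: [0.5076, -0.0796, 0.1024]
tcp_rot: [-0.283, 3.127, -0.0]
wrist_force: [0.5, -0.4, -0.1]
opening: 0.0212
gripper_force: 30.0
```

```bash
python3 - <<'E'
from h import *
K,C,s=wcam();im=snapshot("wrist");p=s["tool_pos"];print(s["t"],p,s["wrist_force"])
R=Ro.from_rotvec(s["tcp_rot"]).as_matrix();f=lambda u,v,z:(R.T@(wray(K,C,u,v,z)-p)*1000).round(2)
save("w8",im)
# left plate check in top view, right plate from wrist
top=snapshot("top");save("top8",top);hsv=cv2.cvtColor(top,cv2.COLOR_RGB2HSV);m=cv2.inRange(hsv,(0,0,130),(179,60,255))
u,v=wproj(K,C,[.505,-.0812,.034]);print("pred bore",u,v)
g=im.max(2);u,v=int(u),int(v)
for r in range(v-20,v+24,4):print(r,g[r,u-24:u+26:2].tolist())
z=p[2]-.033
for r in range(250,280,4):print(r,g[r,296:342:2].tolist())
E
```

```text
15.1 [ 0.50762072 -0.07959666  0.10243255] [ 0.46057379 -0.36957402 -0.09547158]
pred bore 315.4306466090174 249.32338292817622
229 [108, 108, 109, 107, 110, 113, 110, 107, 111, 111, 111, 106, 108, 109, 111, 111, 111, 108, 111, 108, 111, 111, 111, 112, 112]
233 [108, 112, 110, 110, 113, 112, 109, 111, 110, 109, 111, 110, 110, 109, 111, 112, 115, 112, 113, 112, 113, 111, 114, 114, 112]
237 [110, 113, 111, 107, 112, 112, 113, 110, 96, 78, 60, 47, 40, 46, 59, 77, 96, 106, 109, 109, 109, 111, 108, 110, 112]
241 [111, 110, 107, 108, 107, 103, 87, 63, 55, 21, 30, 32, 25, 25, 26, 25, 46, 63, 90, 110, 111, 110, 111, 114, 111]
245 [110, 109, 111, 114, 111, 89, 61, 66, 42, 26, 28, 24, 20, 21, 23, 16, 33, 59, 59, 93, 112, 114, 111, 113, 109]
249 [112, 113, 111, 111, 107, 75, 61, 56, 56, 40, 31, 30, 34, 30, 36, 38, 54, 58, 60, 75, 103, 111, 108, 108, 112]
253 [105, 107, 109, 107, 103, 87, 61, 65, 63, 60, 58, 51, 48, 50, 62, 61, 61, 61, 61, 83, 108, 109, 109, 110, 109]
257 [106, 108, 108, 107, 108, 103, 85, 64, 61, 63, 62, 60, 61, 61, 62, 63, 59, 61, 78, 102, 111, 107, 105, 107, 109]
261 [108, 10
[... 466 characters left out ...]
59, 61, 59, 60, 57, 57, 61, 60, 61, 60, 58, 72, 97, 110, 108, 109, 109, 111]
258 [108, 109, 108, 99, 81, 69, 62, 60, 64, 63, 62, 61, 62, 61, 64, 62, 89, 109, 107, 109, 109, 107, 108]
262 [108, 106, 107, 105, 106, 77, 62, 64, 66, 64, 61, 60, 65, 64, 61, 65, 59, 66, 104, 102, 108, 109, 110]
266 [106, 106, 107, 108, 100, 58, 65, 63, 60, 62, 63, 61, 64, 64, 65, 63, 62, 59, 71, 111, 110, 110, 109]
270 [107, 107, 106, 110, 87, 58, 62, 67, 77, 83, 92, 83, 86, 88, 83, 72, 71, 64, 60, 100, 103, 101, 104]
274 [92, 99, 108, 107, 80, 58, 54, 38, 64, 38, 34, 39, 63, 43, 31, 39, 54, 77, 78, 87, 108, 105, 95]
278 [13, 53, 105, 85, 51, 63, 35, 45, 64, 46, 34, 43, 64, 42, 38, 46, 65, 36, 43, 54, 103, 102, 4]
```

>>> step_arm --pt "-0.6 -2.6 0 0 0 0 255" --pt "0 0 -15 0 0 0 255" --pt "0 0 -13 0 0 0 255" --pt "0 0 0 0 0 0 255" --pt "0 0 0 0 0 0 255"

```text
t: 15.7
tool_pos: [0.506, -0.0813, 0.0729]
tcp_rot: [0.287, -3.127, -0.001]
wrist_force: [-0.5, -0.1, -1.8]
opening: 0.0209
gripper_force: 30.0
```

```bash
python3 - <<'E'
from h import *
K,C,s=wcam();im=snapshot("wrist");p=s["tool_pos"];print(s["t"],p,s["wrist_force"])
R=Ro.from_rotvec(s["tcp_rot"]).as_matrix();f=lambda u,v,z:(R.T@(wray(K,C,u,v,z)-p)*1000).round(2)
g=im.max(2);save("w9",cv2.resize(im[210:310,260:380],(720,600),interpolation=cv2.INTER_CUBIC))
print("col319",[(v,int(g[v,317:322].mean())) for v in range(244,276)])
for r in(260,264,266,268):print(r,g[r,298:342].tolist())
E
```

```text
15.7 [ 0.5060255  -0.08126927  0.07286635] [-0.52144072 -0.09497158 -1.79741855]
col319 [(244, 109), (245, 110), (246, 110), (247, 110), (248, 110), (249, 103), (250, 84), (251, 55), (252, 30), (253, 25), (254, 27), (255, 49), (256, 60), (257, 63), (258, 60), (259, 60), (260, 64), (261, 61), (262, 62), (263, 62), (264, 63), (265, 63), (266, 62), (267, 62), (268, 68), (269, 79), (270, 87), (271, 66), (272, 45), (273, 44), (274, 48), (275, 50)]
260 [110, 105, 99, 85, 65, 57, 59, 66, 59, 51, 57, 61, 67, 63, 60, 64, 61, 64, 65, 63, 63, 64, 66, 66, 63, 63, 63, 64, 64, 62, 65, 62, 64, 73, 93, 103, 114, 114, 111, 111, 111, 111, 110, 112]
264 [107, 101, 87, 68, 56, 56, 59, 56, 63, 62, 61, 63, 65, 66, 65, 64, 64, 59, 61, 65, 62, 63, 62, 63, 65, 63, 63, 66, 63, 68, 63, 59, 61, 59, 73, 87, 99, 106, 105, 110, 111, 107, 109, 106]
266 [106, 96, 90, 67, 62, 60, 62, 63, 61, 63, 62, 64, 61, 66, 66, 63, 65, 61, 62, 60, 62, 66, 63, 60, 64, 62, 61, 64, 60, 65, 57, 59, 64, 60, 62, 84, 99, 107, 110, 110, 110, 107, 107, 111]
268 [103, 99, 89, 72, 64, 62, 63, 59, 58, 59, 62, 62, 62, 63, 65, 66, 64, 66, 71, 74, 70, 65, 68, 64, 64, 61, 62, 63, 59, 64, 62, 62, 62, 62, 65, 80, 102, 111, 108, 110, 105, 110, 113, 110]
```

View pics/w9.png

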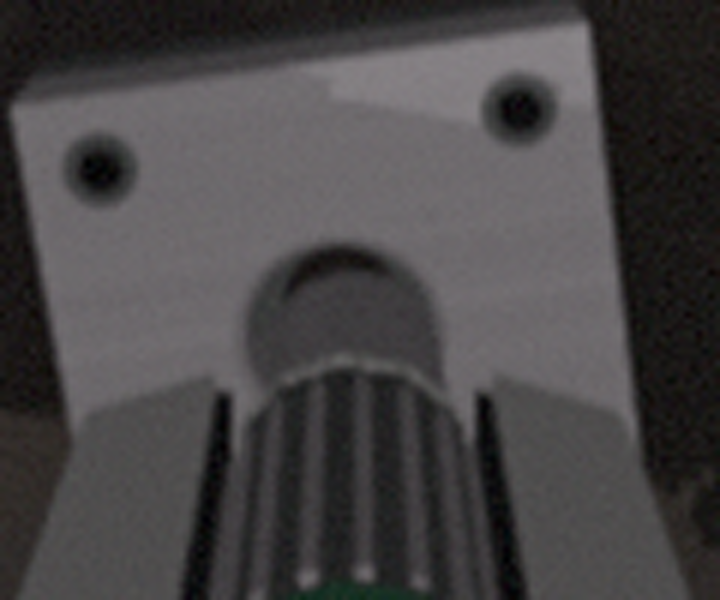

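Along the fingers' closing line the bore's centre (crop x about 342) sits about 1.5 mm to −y of the plug (about 358). I correct that and go in.

>>> step_arm --pt "0.3 -1.5 0 0 0 0 255" --pt "0 0 -4 0 0 0 255" --pt "0 0 -4 0 0 0 255" --pt "0 0 0 0 0 0 255"

```text
t: 16.15
tool_pos: [0.5061, -0.0832, 0.0648]
tcp_rot: [0.285, -3.127, -0.001]
wrist_force: [-0.3, 0.1, -1.5]
opening: 0.0213
gripper_force: 30.0
```

>>> step_arm --pt "0 0 -3 0 0 0 255" --pt "0 0 -3 0 0 0 255" --pt "0 0 0 0 0 0 255"

```text
t: 16.45
tool_pos: [0.5063, -0.0832, 0.0589]
tcp_rot: [0.286, -3.128, -0.001]
wrist_force: [0.2, 0.7, -0.6]
opening: 0.021
gripper_force: 30.0
```

In the bore, no force. On down.

>>> step_arm --pt "0 0 -2 0 0 0 255" --pt "0 0 -2 0 0 0 255" --pt "0 0 0 0 0 0 255"

```text
t: 16.75
tool_pos: [0.5065, -0.0832, 0.0551]
tcp_rot: [0.286, -3.128, -0.0]
wrist_force: [-0.8, -0.4, -1.0]
opening: 0.0211
gripper_force: 30.0
```

>>> step_arm --pt "0 0 -1 0 0 0 255" --pt "0 0 -1 0 0 0 255" --pt "0 0 0 0 0 0 255"

```text
t: 17.05
tool_pos: [0.5067, -0.0833, 0.0533]
tcp_rot: [0.286, -3.128, -0.0]
wrist_force: [-0.1, 0.4, -0.8]
opening: 0.021
gripper_force: 30.0
```

>>> step_arm --pt "0 0 -1 0 0 0 255" --pt "0 0 0 0 0 0 255"

```text
t: 17.25
tool_pos: [0.507, -0.0834, 0.0528]
tcp_rot: [-0.286, 3.128, -0.0]
wrist_force: [-0.4, 0.7, 2.1]
opening: 0.0213
gripper_force: 30.0
```

>>> step_arm --pt "0 0 -1 0 0 0 255" --pt "0 0 0 0 0 0 255"

```text
t: 17.45
tool_pos: [0.5074, -0.0835, 0.0527]
tcp_rot: [-0.286, 3.128, -0.001]
wrist_force: [-2.7, 0.5, 6.4]
opening: 0.0215
gripper_force: 30.0
```

>>> step_arm --pt "0 0 -0.5 0 0 0 255" --pt "0 0 0 0 0 0 255"

```text
t: 17.65
tool_pos: [0.5075, -0.0835, 0.0527]
tcp_rot: [-0.286, 3.127, -0.001]
wrist_force: [-2.4, 1.1, 9.6]
opening: 0.0211
gripper_force: 30.0
```

It stopped at 14 mm depth with about 10 N, so the bore is peened and this plate goes to red, the right corner. I ease up 2 mm and draw.

>>> step_arm --pt "0 0 3.3 0 0 0 255" --pt "0 0 0 0 0 0 255" --pt "5 -2.4 0 0 0 0 255" --pt "10.6 -4.8 0 0 0 0 255" --pt "10.6 -4.8 0 0 0 0 255"

```text
t: 18.15
tool_pos: [0.5337, -0.0957, 0.0539]
tcp_rot: [0.286, -3.128, -0.0]
wrist_force: [-0.2, -0.0, -1.6]
opening: 0.0214
gripper_force: 30.0
```

>>> step_arm --pt "10.6 -4.8 0 0 0 0 255" --pt "10.6 -4.8 0 0 0 0 255" --pt "10.6 -4.8 0 0 0 0 255" --pt "10.6 -4.8 0 0 0 0 255" --pt "10.6 -4.8 0 0 0 0 255"

```text
t: 18.65
tool_pos: [0.5869, -0.1198, 0.0541]
tcp_rot: [0.286, -3.128, -0.0]
wrist_force: [-0.7, 0.1, -2.3]
opening: 0.0213
gripper_force: 30.0
```

>>> step_arm --pt "10.6 -4.8 0 0 0 0 255" --pt "10.6 -4.8 0 0 0 0 255" --pt "10.6 -4.8 0 0 0 0 255" --pt "10.6 -4.8 0 0 0 0 255" --pt "5 -2.4 0 0 0 0 255"

```text
t: 19.15
tool_pos: [0.6347, -0.1416, 0.0543]
tcp_rot: [-0.286, 3.128, -0.001]
wrist_force: [-0.1, 0.4, -1.0]
opening: 0.021
gripper_force: 30.0
```

>>> step_arm --pt "3 0.6 0 0 0 0 255" --pt "3 0.6 0 0 0 0 255" --pt "0 0 0 0 0 0 255"

```text
t: 19.45
tool_pos: [0.6395, -0.1394, 0.0542]
tcp_rot: [-0.286, 3.128, 0.0]
wrist_force: [-0.7, -0.0, -1.5]
opening: 0.0215
gripper_force: 30.0
```

>>> step_arm --pt "1.5 0.3 0 0 0 0 255" --pt "1.5 0.3 0 0 0 0 255" --pt "0 0 0 0 0 0 255"

```text
t: 19.75
tool_pos: [0.6423, -0.1388, 0.0542]
tcp_rot: [0.286, -3.128, -0.0]
wrist_force: [0.1, 0.5, -1.8]
opening: 0.0213
gripper_force: 30.0
```

>>> step_arm --pt "1.5 0.3 0 0 0 0 255" --pt "1.5 0.3 0 0 0 0 255" --pt "0 0 0 0 0 0 255"

```text
t: 20.05
tool_pos: [0.6447, -0.1384, 0.054]
tcp_rot: [0.286, -3.127, -0.001]
wrist_force: [-2.9, -1.1, -0.0]
opening: 0.021
gripper_force: 30.0
```

>>> step_arm --pt "1.5 0.3 0 0 0 0 255" --pt "0 0 0 0 0 0 255"

```text
t: 20.25
tool_pos: [0.6449, -0.1382, 0.0535]
tcp_rot: [0.286, -3.124, -0.001]
wrist_force: [-4.9, 0.0, 0.7]
opening: 0.0212
gripper_force: 30.0
```

>>> step_arm --pt "1 0.2 0 0 0 0 255" --pt "0.4 -2 0 0 0 0 255" --pt "0.4 -2 0 0 0 0 255" --pt "0.4 -2 0 0 0 0 255" --pt "0 0 0 0 0 0 255"

```text
t: 20.75
tool_pos: [0.6459, -0.1432, 0.053]
tcp_rot: [0.285, -3.121, -0.004]
wrist_force: [-6.6, 1.1, 1.9]
opening: 0.021
gripper_force: 30.0
```

>>> step_arm --pt "0.3 -1.5 0 0 0 0 255" --pt "0.3 -1.5 0 0 0 0 255" --pt "0 0 0 0 0 0 255"

```text
t: 21.05
tool_pos: [0.6465, -0.1461, 0.053]
tcp_rot: [0.285, -3.121, -0.005]
wrist_force: [-7.3, 1.4, 1.6]
opening: 0.021
gripper_force: 30.0
```

>>> step_arm --pt "0.3 -1.5 0 0 0 0 255" --pt "0.2 -1 0 0 0 0 255" --pt "0 0 0 0 0 0 255"

```text
t: 21.35
tool_pos: [0.6468, -0.1478, 0.053]
tcp_rot: [0.285, -3.121, -0.007]
wrist_force: [-7.2, 3.4, 1.8]
opening: 0.0213
gripper_force: 30.0
```

>>> step_arm --pt "0.2 -1 0 0 0 0 255" --pt "0.2 -1 0 0 0 0 255" --pt "0 0 0 0 0 0 255"

```text
t: 21.65
tool_pos: [0.6468, -0.1481, 0.0529]
tcp_rot: [0.285, -3.12, -0.011]
wrist_force: [-8.0, 5.6, 2.5]
opening: 0.0215
gripper_force: 30.0
```

>>> step_arm --pt "0.2 -1 0 0 0 0 255" --pt "0.2 -1 0 0 0 0 255" --pt "0 0 0 0 0 0 255"

```text
t: 21.95
tool_pos: [0.6468, -0.1484, 0.0529]
tcp_rot: [0.285, -3.119, -0.016]
wrist_force: [-9.2, 9.3, 3.6]
opening: 0.0211
gripper_force: 30.0
```

```bash
python3 - <<'E'
from h import *
K,C,s=wcam();im=snapshot("wrist");t=snapshot("top");sc=snapshot("scene");print(s["tool_pos"])
o=np.zeros((540,800,3),np.uint8);o[:480,:400]=cv2.resize(im[190:370,250:400],(400,480));o[:300,400:]=cv2.resize(t[195:315,225:385],(400,300));o[300:,400:]=cv2.resize(sc[205:325,215:415],(400,240));save("w10",o)
E
```

```text
[ 0.64683156 -0.14844112  0.05292755]
```

View pics/w10.png

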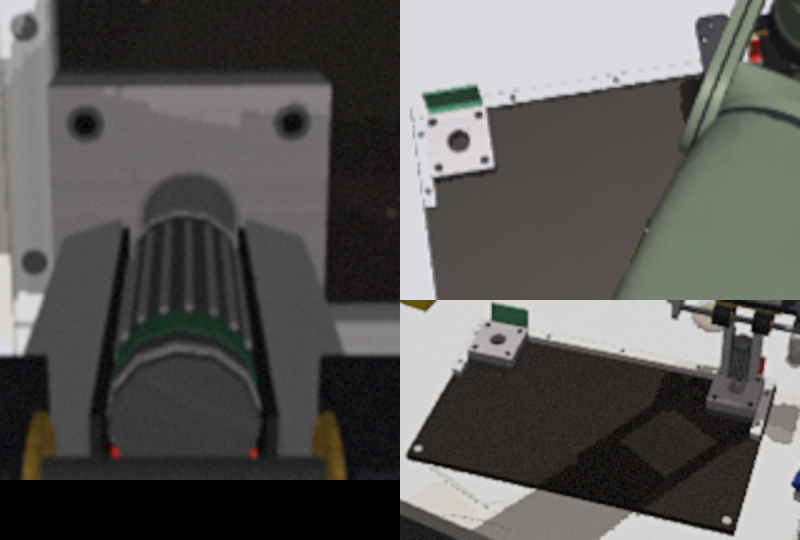

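Plate 1 is home under the green tag, and plate 2 lies flush along the right end stop under the red tag. I have now viewed 11 pictures, one over the limit of 10, so I will view no more and work by numbers. Next I relax the pressure.

>>> step_arm --pt "-1.5 1.2 0 0 0 0 255" --pt "-1.5 1.2 0 0 0 0 255" --pt "0 0 0.5 0 0 0 255" --pt "0 0 0 0 0 0 255"

```text
t: 22.5
tool_pos: [0.6462, -0.1486, 0.0534]
tcp_rot: [0.286, -3.125, -0.008]
wrist_force: [-3.3, 4.3, -1.7]
opening: 0.0211
gripper_force: 30.0
```

>>> step_arm --pt "-1 0.8 0 0 0 0 255" --pt "0 0 0 0 0 0 255"

```text
t: 22.7
tool_pos: [0.646, -0.1487, 0.0538]
tcp_rot: [0.286, -3.126, -0.005]
wrist_force: [-3.3, 4.5, -1.9]
opening: 0.0214
gripper_force: 30.0
```

>>> step_arm --pt "-0.8 1.2 0 0 0 0 255" --pt "-0.8 1.2 0 0 0 0 255" --pt "0 0 0 0 0 0 255"

```text
t: 23.0
tool_pos: [0.646, -0.1483, 0.0552]
tcp_rot: [-0.286, 3.127, -0.002]
wrist_force: [-1.9, 1.5, -2.1]
opening: 0.021
gripper_force: 30.0
```

>>> step_arm --pt "-0.4 0.5 0 0 0 0 255" --pt "0 0 0 0 0 0 255"

```text
t: 23.2
tool_pos: [0.6459, -0.1482, 0.0555]
tcp_rot: [-0.285, 3.126, -0.003]
wrist_force: [-0.1, 1.0, -1.5]
opening: 0.0211
gripper_force: 30.0
```

>>> step_arm --pt "-0.2 0.3 3 0 0 0 255" --pt "0 0 6 0 0 0 255" --pt "0 0 12 0 0 0 255" --pt "0 0 18 0 0 0 255" --pt "0 0 16 0 0 0 255"

```text
t: 23.7
tool_pos: [0.6455, -0.1475, 0.1119]
tcp_rot: [-0.286, 3.127, -0.002]
wrist_force: [-0.1, -0.1, -1.1]
opening: 0.0212
gripper_force: 30.0
```

>>> step_arm --pt "-13.2 37.5 0 0 0 0 255" --pt "-13.2 37.5 0 0 0 0 255" --pt "-13.2 37.5 0 0 0 0 255" --pt "-13.2 37.5 0 0 0 0 255" --pt "-13.2 37.5 0 0 0 0 255"

```text
t: 24.2
tool_pos: [0.579, 0.0416, 0.1114]
tcp_rot: [-0.285, 3.126, -0.001]
wrist_force: [0.0, 0.3, -1.4]
opening: 0.0213
gripper_force: 30.0
```

>>> step_arm --pt "-13.2 37.5 0 0 0 0 255" --pt "-13.2 37.5 0 0 0 0 255" --pt "-13.2 37.5 0 0 0 0 255" --pt "-13.2 37.5 0 0 0 0 255" --pt "-13.2 37.5 0 0 0 0 255"

```text
t: 24.7
tool_pos: [0.513, 0.2295, 0.1115]
tcp_rot: [-0.285, 3.126, 0.001]
wrist_force: [1.0, -0.2, -1.2]
opening: 0.0213
gripper_force: 30.0
```

>>> step_arm --pt "-13.2 37.5 0 0 0 0 255" --pt "-13.2 37.5 0 0 0 0 255" --pt "-13.2 37.5 0 0 0 0 255" --pt "0 0 0 0 0 0 255" --pt "0 0 0 0 0 0 255"

```text
t: 25.2
tool_pos: [0.4734, 0.3412, 0.1109]
tcp_rot: [-0.289, 3.126, 0.0]
wrist_force: [0.3, -0.4, -2.1]
opening: 0.021
gripper_force: 30.0
```

```bash
python3 - <<'E'
from h import *
t=snapshot("top");K,C,s=wcam();im=snapshot("wrist");print(s["t"],s["tool_pos"],s["wrist_force"],s["opening"])
hsv=cv2.cvtColor(t,cv2.COLOR_RGB2HSV)
save("top11",t)
# bores from the top view and plate rotations
g=t.max(2)
for X in([.586,.159,.034],[.6438,-.1478,.034]):
    u,v=proj("top",X).round().astype(int)
    c,w,o=dark(t,u,v,r=10,th=110);print("pred",X[:2],"px",u,v,"bore",c.round(1),w,ray("top",*c,.034)[:2])
x=im.astype(int);grey=((x.max(2)-x.min(2))<25)&(x.max(2)<110)
for v in range(250,272,2):
    r=np.nonzero(grey[v,295:345])[0];print(v,(r.min()+295,r.max()+295) if len(r) else None,end=";")
h=cv2.cvtColor(im,cv2.COLOR_RGB2HSV);m=cv2.inRange(h,(95,90,30),(135,255,255));m[:,:240]=0;m[:,400:]=0;m[:180]=0;m[300:]=0
ys,xs=np.nonzero(m);print("stand",xs.min(),xs.max(),ys.min(),ys.max());r=250
for r in(225,235,245): q=np.nonzero(m[r])[0];print(r,q.min(),q.max())
for c in (275,305,317,345):print(c,h[200:268:2,c,2].tolist())
for r in(225,231,237,243): print(r,h[r,285:350:2,2].tolist())
E
```

```text
25.25 [0.47369199 0.34029816 0.11064101] [-0.15297279 -1.20054079 -1.45991123] 0.021248347786170515
pred [0.586, 0.159] px 249 250 bore [248.1 250.7] [ 9  8 55] [0.58504221 0.16064643]
pred [0.6438, -0.1478] px 379 229 bore [378.3 229.4] [ 8  8 51] [ 0.64296071 -0.1462282 ]
250 None;252 None;254 None;256 (np.int64(313), np.int64(324));258 (np.int64(310), np.int64(326));260 (np.int64(308), np.int64(329));262 (np.int64(307), np.int64(330));264 (np.int64(306), np.int64(331));266 (np.int64(305), np.int64(332));268 (np.int64(305), np.int64(332));270 (np.int64(305), np.int64(332));stand 281 355 204 279
225 281 355
235 282 355
245 282 355
275 [162, 160, 160, 161, 160, 161, 159, 156, 142, 138, 141, 139, 139, 139, 141, 142, 140, 141, 138, 142, 141, 139, 140, 140, 139, 141, 139, 144, 210, 212, 213, 213, 213, 213]
305 [162, 150, 80, 69, 91, 137, 138, 137, 137, 128, 118, 117, 116, 118, 119, 120, 116, 108, 104, 109, 104, 90, 76, 70, 72, 80, 97, 105, 111, 117, 117, 111, 87, 73]
317 [163, 148, 74, 68, 98, 138, 137, 137, 119, 118, 119, 117, 117, 120, 108, 107, 120, 119, 117, 116, 118, 116, 118, 117,
[... 190 characters left out ...]
 115, 119, 117, 117, 116]
225 [116, 114, 118, 118, 119, 121, 120, 118, 118, 120, 119, 116, 117, 119, 117, 120, 117, 120, 118, 117, 117, 117, 118, 119, 116, 119, 117, 116, 117, 117, 119, 118, 119]
231 [115, 119, 117, 118, 118, 119, 119, 118, 116, 120, 118, 115, 104, 106, 110, 115, 120, 117, 115, 114, 105, 97, 110, 117, 118, 119, 119, 119, 118, 117, 116, 116, 117]
237 [120, 116, 116, 119, 117, 115, 119, 117, 117, 106, 105, 119, 118, 119, 118, 118, 120, 119, 118, 119, 118, 120, 119, 117, 98, 116, 119, 118, 121, 119, 117, 118, 119]
243 [117, 117, 118, 115, 117, 118, 116, 117, 112, 97, 83, 119, 118, 118, 118, 118, 120, 119, 118, 118, 118, 119, 119, 112, 66, 102, 116, 116, 117, 116, 118, 118, 119]
```

Top-view bore centres are 312.3 mm apart, against 312 expected, so both plates are home. The plug sits in the hand as before and lines up with the well. Now I lower it into the stand.

>>> step_arm --pt "0 0.3 -15 0 0 0 255" --pt "0 0 -15 0 0 0 255" --pt "0 0 -12 0 0 0 255" --pt "0 0 -5 0 0 0 255" --pt "0 0 0 0 0 0 255"

```text
t: 25.8
tool_pos: [0.472, 0.3397, 0.0607]
tcp_rot: [0.285, -3.125, 0.002]
wrist_force: [0.2, 0.3, -0.9]
opening: 0.0212
gripper_force: 30.0
```

>>> step_arm --pt "0 0 -5 0 0 0 255" --pt "0 0 -3 0 0 0 255" --pt "0 0 0 0 0 0 255"

```text
t: 26.1
tool_pos: [0.473, 0.3407, 0.0546]
tcp_rot: [0.286, -3.128, 0.0]
wrist_force: [-0.1, 0.0, -0.6]
opening: 0.0213
gripper_force: 30.0
```

>>> step_arm --pt "0 0 -5 0 0 0 255" --pt "0 0 -5 0 0 0 255" --pt "0 0 -2.5 0 0 0 255" --pt "0 0 0 0 0 0 255"

```text
t: 26.5
tool_pos: [0.4726, 0.3404, 0.0415]
tcp_rot: [0.286, -3.127, 0.001]
wrist_force: [-0.4, -0.6, -0.9]
opening: 0.0213
gripper_force: 30.0
```

>>> step_arm --pt "0 0 -1 0 0 0 255" --pt "0 0 -1 0 0 0 255" --pt "0 0 0 0 0 0 255"

```text
t: 26.8
tool_pos: [0.4732, 0.3407, 0.0402]
tcp_rot: [-0.286, 3.129, -0.0]
wrist_force: [0.0, -0.0, -1.2]
opening: 0.0211
gripper_force: 30.0
```

>>> step_arm --pt "0 0 -1 0 0 0 255" --pt "0 0 0 0 0 0 255"

```text
t: 27.0
tool_pos: [0.4732, 0.3407, 0.0392]
tcp_rot: [0.286, -3.129, 0.0]
wrist_force: [0.3, -1.7, -1.3]
opening: 0.0212
gripper_force: 30.0
```

Almost on the floor. One small step more, then I release. The fingers go straight up afterwards.

>>> step_arm --pt "0 0 -0.7 0 0 0 255" --pt "0 0 0 0 0 0 255" --pt "0 0 0 0 0 0 200" --pt "0 0 0 0 0 0 150" --pt "0 0 0 0 0 0 100"

```text
t: 27.5
tool_pos: [0.4733, 0.3408, 0.0386]
tcp_rot: [-0.286, 3.128, 0.0]
wrist_force: [-0.1, -0.7, -0.1]
opening: 0.0339
gripper_force: 0.0
```

>>> step_arm --pt "0 0 0 0 0 0 100" --pt "0 0 0 0 0 0 100" --pt "0 0 0 0 0 0 100" --pt "0 0 0 0 0 0 100" --pt "0 0 0 0 0 0 100"

```text
t: 28.0
tool_pos: [0.4732, 0.3407, 0.0385]
tcp_rot: [-0.286, 3.129, -0.0]
wrist_force: [0.8, 0.2, 0.1]
opening: 0.0572
gripper_force: 0.0
```

>>> step_arm --pt "0 0 10 0 0 0 100" --pt "0 0 20 0 0 0 100" --pt "0 0 30 0 0 0 100" --pt "0 0 35 0 0 0 100" --pt "0 0 35 0 0 0 100"

```text
t: 28.5
tool_pos: [0.473, 0.3406, 0.1704]
tcp_rot: [-0.286, 3.128, 0.0]
wrist_force: [0.7, 0.0, 0.2]
opening: 0.0572
gripper_force: 0.0
```

>>> step_arm --pt "0 0 35 0 0 0 100" --pt "0 0 0 0 0 0 100" --pt "0 0 0 0 0 0 100" --pt "0 0 0 0 0 0 100"

```text
t: 28.9
tool_pos: [0.4722, 0.3402, 0.2022]
tcp_rot: [0.286, -3.126, 0.002]
wrist_force: [-0.1, -0.3, -0.5]
opening: 0.057
gripper_force: 0.0
```

```bash
python3 - <<'E'
from h import *
K,C,s=wcam();im=snapshot("wrist");print(s["t"],s["tool_pos"],s["opening"])
x=im[185:275,285:360].astype(int);g=((x.max(2)-x.min(2)<30)&(x.max(2)<75)).astype(np.uint8)
n,l,st,ce=cv2.connectedComponentsWithStats(g);i=1+st[1:,4].argmax();o=st[i]+[285,185,0,0,0]
print("gauge blob",o,"expect top/foot px",wproj(K,C,[.473,.3407,.1]),wproj(K,C,[.473,.3407,.038]))
t=snapshot("top")
for u,v in((248,251),(378,229)):
    c,w,_=dark(t,u,v,r=10,th=110);print(c.round(1),ray("top",*c,.034)[:2].round(4))
E
```

```text
28.9 [0.47216992 0.34016849 0.20216764] 0.05702191448912193
gauge blob [307 212  25  40 796] expect top/foot px [317.70895826 242.80453854] [317.90957772 226.62094024]
[248.1 250.7] [0.585  0.1606]
[378.3 229.4] [ 0.643  -0.1462]
```

The gauge stands in its well: the blob is 25x40 px, the same as at the start. The plates have not moved since they were released. Handing in.

```bash
python3 -c "
from station import ticket
print(ticket.hand_in())"
```

```text
the job is handed in; nothing more can be done
None
```

The left plate passed the gauge and is home in the green (left) corner, the right plate stopped it at 14 mm and is home in the red (right) corner, and the gauge is back in its stand; handed in at about 29 s, with 11 pictures viewed, one over the limit of 10.

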